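# Move the seasoning row to the counter tray in reverse order

## Task

Move the four seasoning containers from their coasters on the steel draining board into the white tray, one to each cell and in reverse order: the one that now stands at the left end goes into the cell at the right end, the next into the second cell from the right, and so on, so that the row reads correctly to the butcher who faces you. Keep each one upright, set it down flat on the floor of its cell rather than dropping it, and leave the pen pot, the bottle and the dish where they are.

Things in the scene. Friction and masses are not known exactly. Their poses are not given: they have to be found in the camera images.
- dredger_mid (a point): stainless seasoning dredger: round straight body 48 mm in diameter to 70 mm up, then a slightly wider (51 mm) perforated domed top; 90 mm tall, about 0.2 kg. The point is on its axis, 45 mm above its foot; z up its axis.
- jar_mid (a point): clear glass spice jar with red-brown filling and a flat black lid: round, 54 mm in diameter to 62 mm up, lid 52 mm wide from 67 to 80 mm; 80 mm tall, about 0.26 kg. The point is on its axis, 40 mm above its foot; z up its axis.
- tin_mid (a point): square bare-metal tin, 46 x 46 mm, square body to 66 mm up, with a round cap 34 mm across up to 75 mm; about 0.18 kg. The point is on its axis, 37.5 mm above its foot; z up its axis, x and y square to its flat sides.
- mill_mid (a point): turned wooden pepper mill: round foot 48 mm in diameter, narrow straight waist 36 mm in diameter from 28 to 78 mm up, head 42 mm in diameter, small steel ball on top; 111 mm tall, about 0.17 kg. The point is on its axis, 55 mm above its foot; z up its axis.
- coaster_a: fixed black rubber coaster, a disc 68 mm across and 4 mm thick on the draining board; it only marks the place where the dredger stands at the start. Origin: centre of its underside; axes as the board's.
- coaster_b: fixed black rubber coaster, a disc 68 mm across and 4 mm thick on the draining board; it only marks the place where the jar stands at the start. Origin: centre of its underside; axes as the board's.
- coaster_c: fixed black rubber coaster, a disc 68 mm across and 4 mm thick on the draining board; it only marks the place where the tin stands at the start. Origin: centre of its underside; axes as the board's.
- coaster_d: fixed black rubber coaster, a disc 68 mm across and 4 mm thick on the draining board; it only marks the place where the mill stands at the start. Origin: centre of its underside; axes as the board's.
- drain_board: flat steel draining board, fixed, 90 x 320 x 10 mm, carrying the four coasters in a row along its y, about 76 mm apart (at y about +114, +38, -38, -114 mm), so that the containers' feet are 14 mm above the table. Origin: centre of its underside; y runs along the row to the robot's left, within 0.1 rad. It may be nearer to the robot than the tray or farther from it.
- cell_tray: white plastic tray, fixed, 80 x 308 mm, 20 mm tall, with a row of four square open cells 72 x 72 mm inside, walls 4 mm, floor 5 mm above the table. Cell centres at x = 0, y = +114, +38, -38, -114 mm in its frame. Origin: centre of its underside; y runs along the row to the robot's left, within 0.1 rad.
- pen_pot: bystander, loose: black pot 64 mm in diameter and 85 mm tall with pens standing to 135 mm. Origin: centre of its underside.
- brown_bottle: bystander, loose: brown glass bottle 60 mm in diameter, 150 mm tall. Origin: centre of its underside.
- dish: bystander, loose: white bowl 110 mm across, 35 mm tall. Origin: centre of its underside.
There are look-alikes about, which are no part of the job. Leave any blue or purple look-alike of the part that bears tin_mid alone.

How it is judged:
At the end, for the whole second after the job is handed in: Each container stands upright (within 0.1 rad) on the floor of the tray (height within 5 mm), within 18 mm along each tray axis of the centre of the cell that mirrors its starting place (left end to right end, second from left to second from right, and so on), at rest (under 0.02 m/s) (x of dredger_mid in the frame of cell_tray between -0.018 and 0.018 m and z of dredger_mid in the frame of cell_tray between 0.045 and 0.055 m and angle between each of dredger_mid, jar_mid, tin_mid, mill_mid's own z axis and vertical below 0.1 rad and linear speed of each of dredger, jar, tin, mill below 0.02 m/s and ((y of dredger_mid in the frame of cell_tray between 0.096 and 0.132 m and y of coaster_a in the frame of drain_board between -0.144 and -0.084 m) or (y of dredger_mid in the frame of cell_tray between 0.02 and 0.056 m and y of coaster_a in the frame of drain_board between -0.068 and -0.008 m) or (y of dredger_mid in the frame of cell_tray between -0.056 and -0.02 m and y of coaster_a in the frame of drain_board between 0.008 and 0.068 m) or (y of dredger_mid in the frame of cell_tray between -0.132 and -0.096 m and y of coaster_a in the frame of drain_board between 0.084 and 0.144 m)) and x of jar_mid in the frame of cell_tray between -0.018 and 0.018 m and z of jar_mid in the frame of cell_tray between 0.04 and 0.05 m and ((y of jar_mid in the frame of cell_tray between 0.096 and 0.132 m and y of coaster_b in the frame of drain_board between -0.144 and -0.084 m) or (y of jar_mid in the frame of cell_tray between 0.02 and 0.056 m and y of coaster_b in the frame of drain_board between -0.068 and -0.008 m) or (y of jar_mid in the frame of cell_tray between -0.056 and -0.02 m and y of coaster_b in the frame of drain_board between 0.008 and 0.068 m) or (y of jar_mid in the frame of cell_tray between -0.132 and -0.096 m and y of coaster_b in the frame of drain_board between 0.084 and 0.144 m)) and x of tin_mid in the frame of cell_tray between -0.018 and 0.018 m and z of tin_mid in the frame of cell_tray between 0.0375 and 0.0475 m and ((y of tin_mid in the frame of cell_tray between 0.096 and 0.132 m and y of coaster_c in the frame of drain_board between -0.144 and -0.084 m) or (y of tin_mid in the frame of cell_tray between 0.02 and 0.056 m and y of coaster_c in the frame of drain_board between -0.068 and -0.008 m) or (y of tin_mid in the frame of cell_tray between -0.056 and -0.02 m and y of coaster_c in the frame of drain_board between 0.008 and 0.068 m) or (y of tin_mid in the frame of cell_tray between -0.132 and -0.096 m and y of coaster_c in the frame of drain_board between 0.084 and 0.144 m)) and x of mill_mid in the frame of cell_tray between -0.018 and 0.018 m and z of mill_mid in the frame of cell_tray between 0.055 and 0.065 m and ((y of mill_mid in the frame of cell_tray between 0.096 and 0.132 m and y of coaster_d in the frame of drain_board between -0.144 and -0.084 m) or (y of mill_mid in the frame of cell_tray between 0.02 and 0.056 m and y of coaster_d in the frame of drain_board between -0.068 and -0.008 m) or (y of mill_mid in the frame of cell_tray between -0.056 and -0.02 m and y of coaster_d in the frame of drain_board between 0.008 and 0.068 m) or (y of mill_mid in the frame of cell_tray between -0.132 and -0.096 m and y of coaster_d in the frame of drain_board between 0.084 and 0.144 m))); the robot touches nothing.
It fails at once if the pen pot, the brown bottle or the dish is pushed more than 30 mm (distance of any of pen_pot, brown_bottle, dish from where it was at the start of the episode above 0.03 m).
It fails at once if a container is tipped by more than 40 degrees (angle between any of dredger_mid, jar_mid, tin_mid, mill_mid's own z axis and vertical above 0.7 rad).
It fails at once if a container is dropped (falls free at over 0.7 m/s, about 25 mm) ((linear speed of dredger above 0.7 m/s and contact force between the fingers and dredger below 0.05 N) or (linear speed of jar above 0.7 m/s and contact force between the fingers and jar below 0.05 N) or (linear speed of tin above 0.7 m/s and contact force between the fingers and tin below 0.05 N) or (linear speed of mill above 0.7 m/s and contact force between the fingers and mill below 0.05 N)).
It also fails if it takes over 112 s, if anything falls off the work surface, if the arm or the gripper's body presses on something with over 40 N, if the wrist force passes 120 N, or if a joint passes its speed limit or range.

## Robot

A 7-joint arm with a two-finger parallel gripper is mounted at the origin on the work surface. World frame = base frame: x ahead of the robot, y to its left, z up, the work surface at z = 0. Lengths are in m, angles in rad, forces in N, time in s.
With the tool pointing down it reaches from about 0.4 to 0.85 m from the base axis. Payload 4.5 kg.
Tool frame: the origin (TCP) lies on the centre line of the jaws, within the pads' length; the fingertips stand 8 mm ahead of it and the grasp point (between the pads) lies 11 mm behind it; z points along the fingers, x is the direction in which the jaws open and shut, and the axes are right-handed (so a half turn about z gives the same grasp; the last joint's range is limited). The gripper opens to 88 mm and grips with 3 to 60 N. Pads are 18 mm wide; open, the fingers measure 123 mm over their backs; the gripper's body (75 mm by 187 mm) begins 45 mm behind the grasp point.
Start: joints at [1.172, 0.689, -0.195, 1.565, 0.157, 0.902, -0.215], TCP at [0.262, -0.567, 0.247] pointing down, gripper open.
Joint ranges: [-3.01, 3.01], [-0.46, 2.08], [-1.47, 1.51], [0.13, 2.56], [-1, 4.14], [0.04, 2.09], [-2.66, 2.66]. Speed limits (rad/s): [2.57, 2.57, 3.14, 3.14, 3.14, 3.14, 3.14].

## Interface

Orientations are given as a unit quaternion [x, y, z, w].
In Python, from plant import get_state, snapshot, finish_job, boxes_of, pinpoint gives the robot as it stands.
- The arm moves only by the shell command python3 -m creep 'ROWS' [FORCE]. ROWS is JSON, a list of rows, each an object with "hand": the finger opening in m, from 0 to 0.0881; "slide": the shift along the tool's x, y, z in m, a list of three; "turn": the turn about the tool's z in degrees. A call has 1 to 5 rows; each row shifts and turns the commanded pose from where the row before left it, along the tool's axes as they then stand; what a row does not reach is not made up. A row lasts 1/8 s, in which the tool goes at most 62.5 mm and 10.7 degrees, less where a joint would pass 70% of its speed; a pose out of reach is approached as far as the arm can. A call is refused whole if a number of a shift passes 0.0625 or a number of a turn 10.7, either way. A call with a gripper value outside its range is refused whole. The fingers move at their own pace and stop on an object; FORCE is the grip in N (left out, the last holds). Time passes only in rows, so rows that do not move let the fingers close. It gives the time, the measured TCP pose, the force and the opening at its end, in the units of the state.
- get_state(): the state, without advancing time (a new reading comes with each control period).
- snapshot(name): name is "scene" or "side" or "wrist"; returns a dict with "frame" (384x512x3 uint8, red, green, blue), "depth" (384x512 float32, m along the optical axis (not along the pixel's ray), 0 where there is no reading), "mtx" (3x3 intrinsics, pixels), "camera_from_world" (4x4, takes a point from world to camera coordinates). Camera axes: x right, y down, z forward; pixel columns grow to the right and rows downward; lengths in m; the calibration is good to about 2 mm. A picture is of the moment at which its call begins.
- finish_job(): hands the job in, once; it reports no verdict.
Trained networks look in a picture, given as the dict that the camera call returned (one of the last four; its "shot" number tells which), for a name from the list of things; names that differ only in an ending like _2 or _b are one class to them, and where a whole thing is asked for, a point or a joint stands for the part that bears it (a point fixed in the world has none). Each returns a list of dicts, best first, with "conf" (0 to 1); they miss things now and then, are a little off and sometimes report something else, mostly with a low value. They report only what shows in the picture. A call takes as long as a camera call. They do not tell look-alikes from the thing itself.
- boxes_of(target, picture): "uv" ([column, row] in pixels, amid what is visible of it).
- pinpoint(target, picture): "uv" ([column, row] in pixels: a listed point, or the origin of a listed thing).
The state is a dict: "clock": time; "q": joint angles; "qd": joint speeds; "joint_torque": joint torques, N m; "tool_pos": TCP position; "eef_rot": TCP orientation; "contact_force": force on the tool from outside, world axes, zero at the start; "moment": the same for the moment, N m; "opening": opening from 0.0 (shut) to 1.0 (fully open).
Only numpy, scipy, OpenCV 4.12 (cv2) and the standard library are available. Lean on these libraries where they do the work, as an engineer would, in place of code of your own. Each camera call takes 0.05 s, during which the arm holds its last target.

## Working session

There is one attempt and no reset: what is moved stays moved. The work goes in short steps, Python scripts to look and compute and a shell command to move; the robot and the scene stay as the last step left them, time stands still between calls to the robot, and variables do not carry over. Pictures are saved under pics/ and viewed, and the job is handed in when it is done.

```bash
ls; mkdir -p pics
python3 - <<'E'
from plant import *
import cv2,numpy as np
s=get_state();print(s)
for n in ("scene","side","wrist"):
    p=snapshot(n);cv2.imwrite(f"pics/{n}0.png",p["frame"][:,:,::-1]);print(n,p["mtx"],p["camera_from_world"])
    if n!="wrist":
        for t in("dredger_mid","jar_mid","tin_mid","mill_mid","coaster_a","drain_board","cell_tray","pen_pot","brown_bottle","dish"):
            print(t,[(np.round(d["uv"]).tolist(),round(d["conf"],2)) for d in pinpoint(t,p)])
E
```

```text
pics
{'clock': 0.0, 'q': array([ 1.17181928,  0.68996397, -0.19455891,  1.56635148,  0.15733014,
        0.90252989, -0.21507798]), 'qd': array([ 2.04058464e-04,  7.59418427e-04,  8.79824751e-04, -8.54079101e-05,
        1.10850728e-03, -1.08330041e-03, -3.37942048e-04]), 'joint_torque': array([ 5.53129485e-04, -5.27567196e+01, -1.26675155e+00, -1.53429329e+01,
       -5.26884897e-02,  6.63455750e-03,  1.56305373e-04]), 'tool_pos': array([ 0.26182545, -0.56681978,  0.24592169]), 'eef_rot': array([ 8.42477925e-01, -5.38730068e-01, -8.15739209e-04, -4.40607988e-04]), 'contact_force': array([-0.17349027, -0.29715341, -0.94550574]), 'moment': array([-0.02817785,  0.060608  , -0.01379531]), 'opening': 0.9990563191763451}
scene [[356.19247389   0.         254.61927679]
 [  0.         356.19247389 193.74940185]
 [  0.           0.           1.        ]] [[ 0.02569026  0.99964794  0.00663331 -0.00929856]
 [ 0.8495881  -0.01833599 -0.52712792 -0.39912758]
 [-0.52682072  0.01917763 -0.84976006  1.38058447]
 [ 0.          0.          0.          1.        ]]
dredger_mid [([250.0, 245.0], 0.67)]
[... 1096 characters left out ...]
 0.39), ([284.0, 189.0], 0.37), ([223.0, 208.0], 0.3)]
drain_board [([284.0, 197.0], 0.79), ([277.0, 160.0], 0.7)]
cell_tray [([221.0, 208.0], 0.66), ([182.0, 313.0], 0.23)]
pen_pot [([276.0, 161.0], 0.88), ([182.0, 314.0], 0.63)]
brown_bottle [([184.0, 313.0], 0.79)]
dish [([270.0, 337.0], 0.71)]
wrist [[273.49710711   0.         256.59972425]
 [  0.         273.49710711 195.82203542]
 [  0.           0.           1.        ]] [[ 4.20113053e-01 -9.07471774e-01 -4.98636370e-05 -6.25450516e-01]
 [-8.73092543e-01 -4.04212206e-01  2.72620438e-01 -3.78380912e-02]
 [-2.47415508e-01 -1.14487869e-01 -9.62121663e-01  3.89411754e-01]
 [ 0.00000000e+00  0.00000000e+00  0.00000000e+00  1.00000000e+00]]
```

View pics/scene0.png

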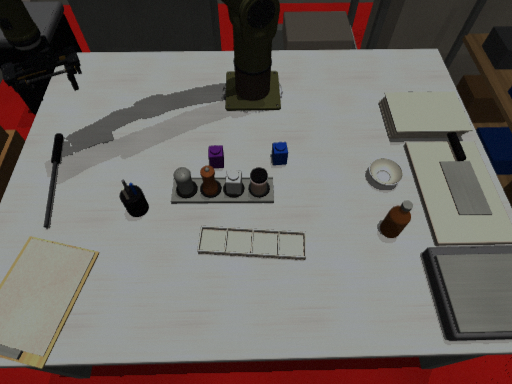

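View pics/side0.png

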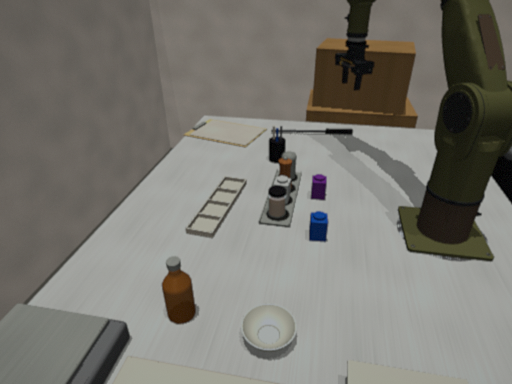

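View pics/wrist0.png

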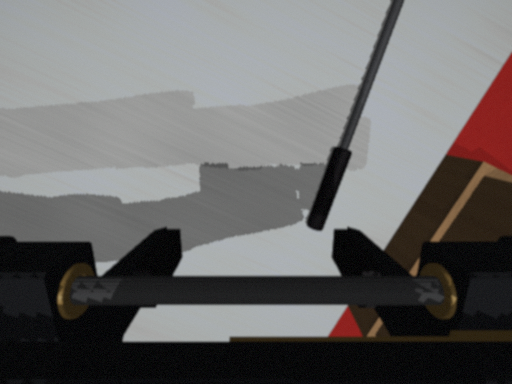

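```bash
cat > h.py <<'E'
from plant import *
import cv2,numpy as np
def cloud(p,box=None):
    d=p["depth"];K=p["mtx"];T=np.linalg.inv(p["camera_from_world"])
    v,u=np.mgrid[:d.shape[0],:d.shape[1]]
    X=np.stack([(u-K[0,2])/K[0,0]*d,(v-K[1,2])/K[1,1]*d,d,np.ones_like(d)],-1)@T.T
    X=X[...,:3]; X[d==0]=np.nan
    return X
def proj(p,P):
    P=np.atleast_2d(P);K=p["mtx"];T=p["camera_from_world"]
    c=P@T[:3,:3].T+T[:3,3];q=c@K.T
    return q[:,:2]/q[:,2:]
def ray_z(p,uv,z):
    K=p["mtx"];T=np.linalg.inv(p["camera_from_world"])
    r=T[:3,:3]@np.array([(uv[0]-K[0,2])/K[0,0],(uv[1]-K[1,2])/K[1,1],1]);o=T[:3,3]
    return o+r*(z-o[2])/r[2]
E
python3 - <<'E'
from h import *
p=snapshot("scene");f=p["frame"]
c=cv2.resize(f[130:270,110:320],None,fx=3.8,fy=3.8,interpolation=cv2.INTER_CUBIC);cv2.imwrite("pics/s_crop.png",c[:,:,::-1])
q=snapshot("side");f=q["frame"]
c=cv2.resize(f[140:250,170:350],None,fx=4.4,fy=4.4,interpolation=cv2.INTER_CUBIC);cv2.imwrite("pics/d_crop.png",c[:,:,::-1])
for n,P in(("scene",p),("side",q)):
  for t,z in(("dredger_mid",.059),("jar_mid",.054),("tin_mid",.0515),("mill_mid",.069),("coaster_a",.01),("drain_board",0),("cell_tray",0),("pen_pot",0),("brown_bottle",0),("dish",0)):
    print(n,t,[np.round(ray_z(P,d["uv"],z)[:2],3).tolist()+[round(d["conf"],2)] for d in pinpoint(t,P)])
X=cloud(p)
print("table",np.nanmedian(X[300:340,150:350,2]))
for z0,z1 in((.02,.06),(.06,.2)):
  m=((X[...,2]>z0)&(X[...,2]<z1)&(X[...,0]>.3)&(X[...,0]<.75)&(abs(X[...,1])<.35)).astype(np.uint8)
  n,l,s,c=cv2.connectedComponentsWithStats(m)
  for i in range(1,n):
    if s[i,4]>15:
      Q=X[l==i];print(z0,s[i],Q.min(0).round(3),Q.max(0).round(3))
E
```

```text
scene dredger_mid [[0.46, -0.215, 0.67]]
scene jar_mid [[0.479, 0.007, 0.68]]
scene tin_mid [[0.354, 0.075, 0.83], [0.449, -0.071, 0.71], [0.376, -0.125, 0.6], [0.541, -0.341, 0.17]]
scene mill_mid [[0.461, -0.155, 0.93]]
scene coaster_a [[0.452, -0.151, 0.66], [0.456, -0.07, 0.43], [0.457, -0.218, 0.42], [0.452, 0.016, 0.41]]
scene drain_board [[0.639, -0.015, 0.69], [0.448, -0.107, 0.67]]
scene cell_tray [[0.644, -0.018, 0.85]]
scene pen_pot [[0.51, -0.37, 0.83]]
scene brown_bottle [[0.609, 0.406, 0.97]]
scene dish [[0.412, 0.416, 0.71]]
side dredger_mid [[0.446, -0.21, 0.76], [0.464, -0.161, 0.5]]
side jar_mid [[0.463, 0.018, 0.62]]
side tin_mid [[0.346, -0.099, 0.75], [0.335, 0.085, 0.57], [0.454, -0.083, 0.52], [0.45, 0.077, 0.23]]
side mill_mid [[0.465, -0.139, 0.63], [0.44, 0.042, 0.23]]
side coaster_a [[0.447, 0.009, 0.64], [0.449, -0.045, 0.52], [0.446, -0.125, 0.35]]
side drain_board [[0.457, -0.105, 0.59]]
side cell_tray [[0.642, -0.011, 0.95]]
side pen_pot [[0.518, -0.37, 0.77]]
side brown_bottle [[0.607, 0.404, 0.58], [0.513, -0.368, 0.27]]
side dish [[0.411, 0.42, 0.63]
[... 331 characters left out ...]
 16  14 135] [ 0.44  -0.167  0.021] [ 0.481 -0.12   0.059]
0.02 [250 183  17  12 115] [ 0.464 -0.017  0.02 ] [0.487 0.033 0.059]
0.02 [137 196  10  17  81] [ 0.5  -0.35  0.02] [ 0.541 -0.333  0.06 ]
0.06 [272 142  16  13 171] [0.313 0.057 0.061] [0.36  0.104 0.079]
0.06 [208 145  15  13 180] [ 0.322 -0.15   0.06 ] [ 0.369 -0.104  0.08 ]
0.06 [200 165  15  21 239] [ 0.435 -0.163  0.06 ] [ 0.479 -0.122  0.128]
0.06 [174 167  18  19 273] [ 0.431 -0.243  0.061] [ 0.477 -0.195  0.108]
0.06 [250 167  18  21 309] [ 0.433 -0.017  0.06 ] [0.486 0.035 0.099]
0.06 [225 170  17  17 252] [ 0.431 -0.092  0.06 ] [ 0.48  -0.044  0.092]
0.06 [131 183  13  24 149] [ 0.488 -0.35   0.06 ] [ 0.543 -0.333  0.136]
```

View pics/s_crop.png

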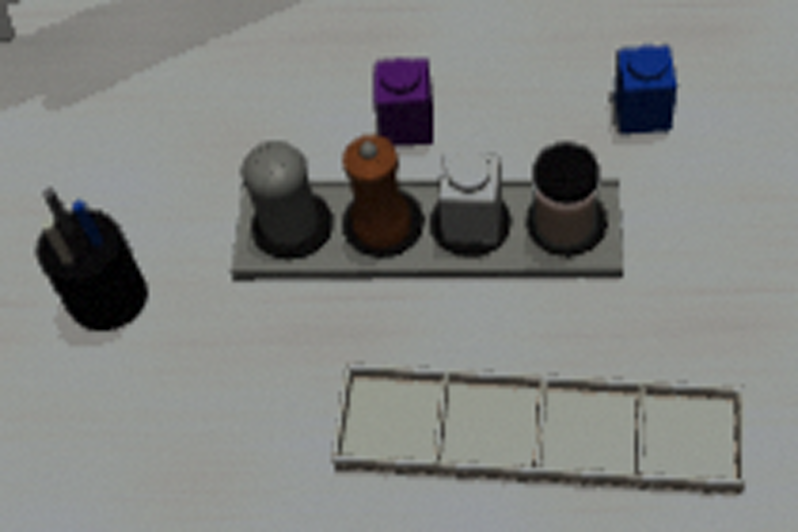

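View pics/d_crop.png

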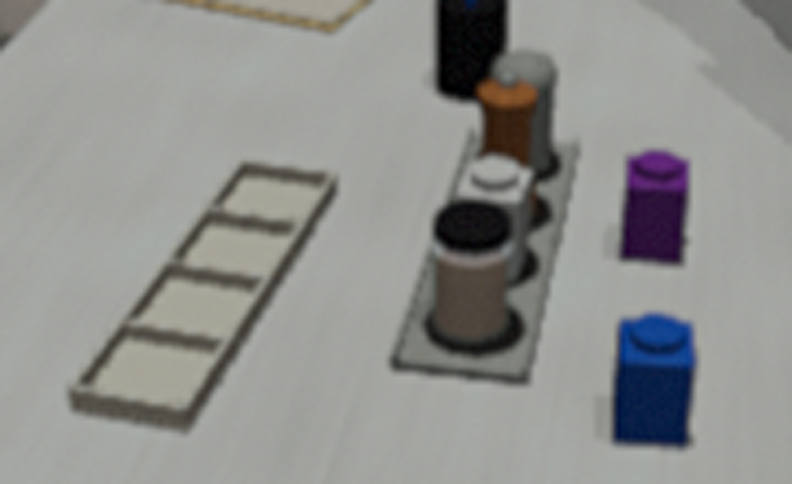

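Run:
```python
from h import *
P={n:snapshot(n) for n in("scene","side")}
for n,p in P.items():
  X=cloud(p)
  m=(X[...,2]>.013)&(X[...,2]<.03)&(X[...,0]>.56)&(X[...,0]<.74)&(abs(X[...,1])<.25)
  Q=X[m];print(n,"tray",len(Q),np.median(Q[:,2]),cv2.minAreaRect(Q[:,:2].astype(np.float32)*1000))
  m=(X[...,2]>.006)&(X[...,2]<.02)&(X[...,0]>.38)&(X[...,0]<.53)&(X[...,1]>-.3)&(X[...,1]<.1)
  Q=X[m];print(n,"board",len(Q),cv2.minAreaRect(Q[:,:2].astype(np.float32)*1000))
  for nm,y,zt,zb in(("dredger",-.219,.104,.02),("mill",-.143,.125,.02),("tin",-.068,.089,.02),("jar",.009,.094,.02)):
    m=(X[...,2]>zb)&(X[...,0]>.41)&(X[...,0]<.51)&(abs(X[...,1]-y)<.034);Q=X[m]
    lo=np.percentile(Q,2,axis=0);hi=np.percentile(Q,98,axis=0);print(nm,len(Q),lo.round(3),hi.round(3),((lo+hi)/2).round(3))
    T=Q[(Q[:,2]>.04)&(Q[:,2]<.075)]
    if nm!="tin":
      from scipy.optimize import least_squares
      r={"dredger":.024,"mill":.018,"jar":.027}[nm]
      if nm=="mill":T=T[T[:,2]>.046]
      s=least_squares(lambda c:np.hypot(*(T[:,:2]-c).T)-r,[.457,y],loss="soft_l1",f_scale=.002);print("  circ",s.x.round(4),np.sqrt(np.mean(s.fun**2)).round(4))
    else:
      T=Q[(Q[:,2]>.076)&(Q[:,2]<.086)] ;print("  tin top",cv2.minAreaRect(T[:,:2].astype(np.float32)*1000))
```

```text
scene tray 648 0.01933945628464606 ((641.2055053710938, -15.787933349609375), (307.49652099609375, 82.12276458740234), 84.87213134765625)
scene board 1552 ((447.3292236328125, -105.16963195800781), (118.47055053710938, 320.3136901855469), 0.360506147146225)
dredger 382 [ 0.435 -0.242  0.025] [ 0.476 -0.197  0.105] [ 0.456 -0.219  0.065]
  circ [ 0.4507 -0.2208] 0.0009
mill 370 [ 0.441 -0.163  0.023] [ 0.479 -0.123  0.123] [ 0.46  -0.143  0.073]
  circ [ 0.455 -0.144] 0.0009
tin 361 [ 0.435 -0.091  0.024] [ 0.479 -0.044  0.091] [ 0.457 -0.068  0.058]
  tin top ((454.557861328125, -68.36798095703125), (45.783931732177734, 46.82969665527344), 85.37154388427734)
jar 422 [ 0.437 -0.017  0.025] [0.485 0.033 0.096] [0.461 0.008 0.061]
  circ [0.4576 0.0083] 0.001
side tray 442 0.01677229247058254 ((640.68359375, -13.925003051757812), (311.0726318359375, 83.23347473144531), 84.9187240600586)
side board 729 ((455.83984375, -101.45474243164062), (321.6950378417969, 90.40707397460938), 89.12822723388672)
dredger 170 [ 0.427 -0.227  0.023] [ 0.471 -0.196  0.102] [ 0.449 -0.212  0.062]
  circ [ 0.4513 -0.2198] 0.0014
mill 229 [ 0.434 -0.144  0.043] [ 0.472 -0.121  0.12 ] [ 0.453 -0.133  0.082]
  circ [ 0.4552 -0.1428] 0.0015
tin 202 [ 0.429 -0.083  0.025] [ 0.475 -0.041  0.088] [ 0.452 -0.062  0.057]
  tin top ((453.2469787597656, -63.491477966308594), (41.75897979736328, 44.5043830871582), 84.45234680175781)
jar 522 [ 0.432 -0.008  0.023] [0.481 0.038 0.094] [0.456 0.015 0.058]
  circ [0.4574 0.0089] 0.0018
```

Pictures: scene crop shows dredger (184,180), mill (210,180), tin (234,180) and jar (259,182) on the board. The tray runs from (198,228) to (305,258), with the pen pot at (133,200). There are three tin candidates: purple (215,158), blue (280,154) and bare metal (234,180). The bare-metal one on the coaster fits the description, as the enlarged crop confirms, so the coloured ones stay. Seen from the robot, left to right, the row is jar, tin, mill, dredger.

```bash
python3 -m creep '[{"hand":0.088,"slide":[0,0,0],"turn":-10},{"hand":0.088,"slide":[0,0,0],"turn":-10},{"hand":0.088,"slide":[0,0,0],"turn":-10},{"hand":0.088,"slide":[0,0,0],"turn":-10},{"hand":0.088,"slide":[0,0,0],"turn":-10}]' 20; python3 -m creep '[{"hand":0.088,"slide":[0,0,0],"turn":-10},{"hand":0.088,"slide":[0,0,0],"turn":0},{"hand":0.088,"slide":[0,0,0],"turn":0}]'
cat >> h.py <<'E'
from scipy.spatial.transform import Rotation as Ro
def delta(x,y,z,yaw=-5.):
    s=get_state();R=Ro.from_quat(s["eef_rot"]).as_matrix();d=R.T@(np.array([x,y,z])-s["tool_pos"])
    a=np.degrees(np.arctan2(R[1,0],R[0,0]))
    print("t",round(s["clock"],2),"pos",s["tool_pos"].round(4),"yaw",a.round(2),"tilt",np.degrees(np.arccos(-R[2,2])).round(2),"slide",d.round(4),"turn",round(a-yaw,2),"F",s["contact_force"].round(1),"op",round(s["opening"]*88.1,1),"q",s["q"].round(2))
E
python3 -c "
from h import *
delta(.4575,.0086,.2)"
```

```text
clock: 2.98
tool_pos: [0.2621, -0.5675, 0.2467]
eef_rot: [0.992, -0.13, -0.0, 0.0]
contact_force: [0.3, 0.1, 0.3]
opening: 0.999
clock: 3.35
tool_pos: [0.2621, -0.5674, 0.2467]
eef_rot: [0.999, -0.047, -0.0, 0.0]
contact_force: [0.2, -0.0, 0.2]
opening: 0.996
t 3.35 pos [ 0.2621 -0.5674  0.2467] yaw -5.38 tilt 0.0 slide [ 0.1406 -0.5918  0.0467] turn -0.38 F [ 0.2 -0.   0.2] op 87.7 q [ 1.33  0.72 -0.49  1.56  0.39  0.96  0.62]
```

```bash
python3 -m creep '[{"hand":0.088,"slide":[0.014,-0.059,0],"turn":0},{"hand":0.088,"slide":[0.014,-0.059,0],"turn":0},{"hand":0.088,"slide":[0.014,-0.059,0],"turn":0},{"hand":0.088,"slide":[0.014,-0.059,0],"turn":0},{"hand":0.088,"slide":[0.014,-0.059,0],"turn":0}]'; python3 -m creep '[{"hand":0.088,"slide":[0.014,-0.059,0],"turn":0},{"hand":0.088,"slide":[0.014,-0.059,0],"turn":0},{"hand":0.088,"slide":[0.014,-0.059,0],"turn":0},{"hand":0.088,"slide":[0.014,-0.059,0],"turn":0},{"hand":0.088,"slide":[0.0,0,0],"turn":0}]'
python3 -c "
from h import *
delta(.4575,.0086,.045)"
```

```text
clock: 3.98
tool_pos: [0.3594, -0.2783, 0.2471]
eef_rot: [0.999, -0.047, 0.001, 0.0]
contact_force: [0.5, 0.8, 0.3]
opening: 0.999
clock: 4.6
tool_pos: [0.438, -0.044, 0.2475]
eef_rot: [0.999, -0.041, 0.002, -0.001]
contact_force: [0.0, -0.1, 0.1]
opening: 1.001
t 4.6 pos [ 0.438  -0.044   0.2475] yaw -4.7 tilt 0.27 slide [ 0.0144 -0.0534  0.2027] turn 0.3 F [ 0.  -0.1  0.1] op 88.1 q [ 0.31  0.48 -0.46  2.09  0.35  0.64 -0.47]
```

```bash
python3 -m creep '[{"hand":0.088,"slide":[0.0144,-0.0534,0],"turn":0},{"hand":0.088,"slide":[0,0,0.04],"turn":0},{"hand":0.088,"slide":[0,0,0.04],"turn":0},{"hand":0.088,"slide":[0,0,0],"turn":0}]'
python3 -c "
from h import *
delta(.4575,.0086,.045)
p=snapshot('wrist');cv2.imwrite('pics/w1.png',p['frame'][:,:,::-1]);print([ (d['uv'],d['conf']) for d in pinpoint('jar_mid',p)],proj(p,[.4575,.0086,.054]), proj(p,[.4575,.0086,.094]))"
```

```text
clock: 5.1
tool_pos: [0.4531, 0.0007, 0.1651]
eef_rot: [0.999, -0.046, -0.003, 0.001]
contact_force: [-0.2, -0.2, 0.2]
opening: 0.997
t 5.1 pos [0.4531 0.0007 0.1651] yaw -5.3 tilt 0.33 slide [ 0.0042 -0.0085  0.1201] turn -0.3 F [-0.2 -0.2  0.2] op 87.9 q [ 0.11  0.63 -0.34  2.14  0.47  0.44 -0.69]
[] [[260.64129985 186.30864434]] [[261.05916145 198.39252973]]
```

View pics/w1.png

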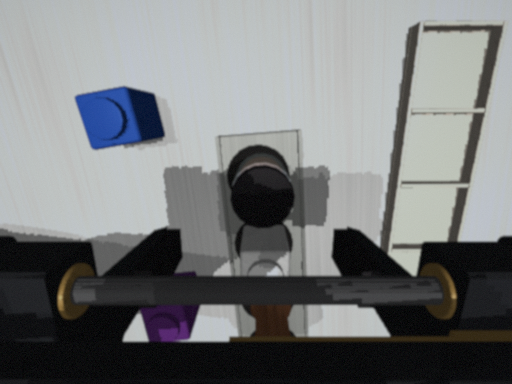

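Wrist view: the jar lid is centred near (262,197), which agrees with the projected (261,198). The blue and purple blocks are well clear of the fingers.

```bash
python3 -m creep '[{"hand":0.088,"slide":[0,0,0],"turn":0}]'
python3 -c "
from h import *
delta(.4575,.0086,.045)"
```

```text
clock: 5.32
tool_pos: [0.4559, 0.0016, 0.1681]
eef_rot: [0.999, -0.046, 0.001, -0.0]
contact_force: [0.2, 0.0, 0.2]
opening: 0.996
t 5.33 pos [0.4559 0.0016 0.1681] yaw -5.28 tilt 0.17 slide [ 0.0006 -0.0071  0.1231] turn -0.28 F [0.2 0.  0.2] op 87.8 q [ 0.11  0.63 -0.34  2.14  0.47  0.44 -0.69]
```

```bash
python3 -m creep '[{"hand":0.088,"slide":[0.001,-0.007,0.04],"turn":0},{"hand":0.088,"slide":[0,0,0.04],"turn":0},{"hand":0.088,"slide":[0,0,0.03],"turn":0},{"hand":0.088,"slide":[0,0,0],"turn":0},{"hand":0.088,"slide":[0,0,0],"turn":0}]'
python3 -c "
from h import *
delta(.4575,.0086,.045)"
```

```text
clock: 5.95
tool_pos: [0.4575, 0.0087, 0.058]
eef_rot: [0.999, -0.046, 0.001, -0.0]
contact_force: [0.9, -1.0, 0.8]
opening: 0.998
t 5.95 pos [0.4575 0.0087 0.058 ] yaw -5.23 tilt 0.13 slide [-0.0001  0.0001  0.013 ] turn -0.23 F [ 0.9 -1.   0.8] op 87.9 q [-0.06  0.85 -0.09  2.2   0.62  0.12 -0.83]
```

```bash
python3 -m creep '[{"hand":0.088,"slide":[0,0,0.013],"turn":0},{"hand":0.088,"slide":[0,0,0],"turn":0},{"hand":0.088,"slide":[0,0,0],"turn":0}]'
python3 -c "
from h import *
delta(.4575,.0086,.045)"
```

```text
clock: 6.32
tool_pos: [0.4572, 0.0087, 0.0448]
eef_rot: [0.999, -0.046, 0.001, -0.0]
contact_force: [-0.6, -0.2, -0.3]
opening: 0.999
t 6.33 pos [0.4572 0.0087 0.0448] yaw -5.23 tilt 0.1 slide [ 0.0003  0.     -0.0002] turn -0.23 F [-0.6 -0.2 -0.3] op 88.0 q [-0.08  0.88 -0.06  2.2   0.63  0.08 -0.85]
```

```bash
python3 -m creep '[{"hand":0.045,"slide":[0,0,0],"turn":0},{"hand":0.045,"slide":[0,0,0],"turn":0},{"hand":0.045,"slide":[0,0,0],"turn":0},{"hand":0.045,"slide":[0,0,0],"turn":0},{"hand":0.045,"slide":[0,0,0],"turn":0}]' 25;  python3 -m creep '[{"hand":0.045,"slide":[0,0,0],"turn":0},{"hand":0.045,"slide":[0,0,-0.01],"turn":0},{"hand":0.045,"slide":[0,0,-0.03],"turn":0},{"hand":0.045,"slide":[0,0,0],"turn":0},{"hand":0.045,"slide":[0,0,0],"turn":0}]' 
python3 -c "
from h import *
delta(.6308,-.1286,.036)"
```

```text
clock: 6.95
tool_pos: [0.4569, 0.0088, 0.0438]
eef_rot: [0.999, -0.045, 0.0, -0.0]
contact_force: [0.8, -0.5, 0.9]
opening: 0.608
clock: 7.58
tool_pos: [0.4564, 0.0086, 0.0836]
eef_rot: [0.999, -0.046, -0.0, 0.0]
contact_force: [0.8, -0.7, -1.8]
opening: 0.603
t 7.58 pos [0.4564 0.0086 0.0836] yaw -5.22 tilt 0.01 slide [0.1862 0.1208 0.0475] turn -0.22 F [ 0.8 -0.7 -1.8] op 53.1 q [-0.02  0.79 -0.16  2.19  0.61  0.2  -0.83]
```

```bash
python3 -m creep '[{"hand":0.045,"slide":[0.03,0,0],"turn":0},{"hand":0.045,"slide":[0.05,0,0],"turn":0},{"hand":0.045,"slide":[0.05,0.02,0],"turn":0},{"hand":0.045,"slide":[0.04,0.04,0],"turn":0},{"hand":0.045,"slide":[0.016,0.04,0],"turn":0}]';  python3 -m creep '[{"hand":0.045,"slide":[0,0.02,0],"turn":0},{"hand":0.045,"slide":[0,0,0.01],"turn":0},{"hand":0.045,"slide":[0,0,0.01],"turn":0},{"hand":0.045,"slide":[0,0,0],"turn":0},{"hand":0.045,"slide":[0,0,0],"turn":0}]' 
python3 -c "
from h import *
delta(.6308,-.1286,.036)"
```

```text
clock: 8.2
tool_pos: [0.6342, -0.1091, 0.0821]
eef_rot: [0.999, -0.046, 0.0, -0.0]
contact_force: [0.2, 1.0, -2.4]
opening: 0.603
clock: 8.82
tool_pos: [0.631, -0.126, 0.0637]
eef_rot: [0.999, -0.044, -0.0, -0.0]
contact_force: [-0.5, 0.1, -2.2]
opening: 0.605
t 8.82 pos [ 0.631  -0.126   0.0637] yaw -5.08 tilt 0.04 slide [0.     0.0026 0.0277] turn -0.08 F [-0.5  0.1 -2.2] op 53.3 q [ 0.34  0.98 -0.4   1.62  0.56  0.66 -0.44]
```

```bash
python3 -m creep '[{"hand":0.045,"slide":[0,0.002,0.01],"turn":0},{"hand":0.045,"slide":[0,0,0.005],"turn":0},{"hand":0.045,"slide":[0,0,0],"turn":0},{"hand":0.045,"slide":[0,0,0],"turn":0}]' 
python3 -c "
from h import *
delta(.6308,-.1286,.036)
a=snapshot('scene')['frame'][180:290,150:330];b=snapshot('side')['frame'][110:250,170:340]
c=np.hstack([cv2.resize(a,(400,244)),cv2.resize(b,(396,326))[:244]]);cv2.imwrite('pics/j1.png',c[:,:,::-1])"
```

```text
clock: 9.32
tool_pos: [0.6309, -0.1296, 0.0488]
eef_rot: [0.999, -0.045, 0.0, -0.0]
contact_force: [0.2, 0.2, -2.9]
opening: 0.609
t 9.32 pos [ 0.6309 -0.1296  0.0488] yaw -5.21 tilt 0.01 slide [-0.0002 -0.001   0.0128] turn -0.21 F [ 0.2  0.2 -2.9] op 53.6 q [ 0.34  1.   -0.39  1.62  0.57  0.64 -0.44]
```

View pics/j1.png

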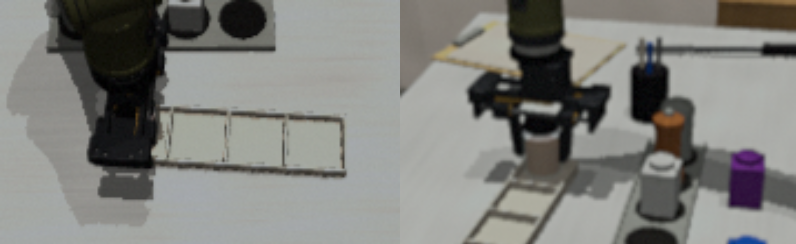

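Side view: the jar hangs upright over the far-end cell, the robot's right end. I lower it gently from here.

```bash
python3 -m creep '[{"hand":0.045,"slide":[0,0,0.006],"turn":0},{"hand":0.045,"slide":[0,0,0.004],"turn":0},{"hand":0.045,"slide":[0,0,0],"turn":0},{"hand":0.045,"slide":[0,0,0],"turn":0}]'; python3 -m creep '[{"hand":0.045,"slide":[0,0,0.002],"turn":0},{"hand":0.045,"slide":[0,0,0],"turn":0}]' ; python3 -m creep '[{"hand":0.045,"slide":[0,0,0.001],"turn":0},{"hand":0.045,"slide":[0,0,0],"turn":0}]'
```

```text
clock: 9.93
tool_pos: [0.6308, -0.1296, 0.0387]
eef_rot: [0.999, -0.045, 0.0, 0.0]
contact_force: [-0.5, -0.6, -2.2]
opening: 0.606
clock: 10.18
tool_pos: [0.6307, -0.1296, 0.0366]
eef_rot: [0.999, -0.045, -0.0, 0.0]
contact_force: [-0.2, 0.1, -3.5]
opening: 0.609
clock: 10.42
tool_pos: [0.6307, -0.1296, 0.0357]
eef_rot: [0.999, -0.045, -0.0, 0.0]
contact_force: [0.8, 0.6, -2.2]
opening: 0.609
```

```bash
for i in 1 ; do python3 -m creep '[{"hand":0.045,"slide":[0,0,0.001],"turn":0},{"hand":0.045,"slide":[0,0,0],"turn":0}]' ; python3 -m creep '[{"hand":0.045,"slide":[0,0,0.001],"turn":0},{"hand":0.045,"slide":[0,0,0],"turn":0}]'; done
```

```text
clock: 10.68
tool_pos: [0.6309, -0.1296, 0.0349]
eef_rot: [0.999, -0.045, 0.0, 0.0]
contact_force: [0.4, 1.0, -1.1]
opening: 0.607
clock: 10.92
tool_pos: [0.6309, -0.1296, 0.0348]
eef_rot: [0.999, -0.045, 0.0, 0.0]
contact_force: [-2.2, 0.0, 6.5]
opening: 0.608
```

Contact with the floor (+6.5 N at z 0.0348, matching the 9 mm height difference). Release.

```bash
python3 -m creep '[{"hand":0.088,"slide":[0,0,0],"turn":0},{"hand":0.088,"slide":[0,0,0],"turn":0},{"hand":0.088,"slide":[0,0,0],"turn":0},{"hand":0.088,"slide":[0,0,0],"turn":0},{"hand":0.088,"slide":[0,0,0],"turn":0}]';  python3 -m creep '[{"hand":0.088,"slide":[0,0,-0.02],"turn":0},{"hand":0.088,"slide":[0,0,-0.05],"turn":0},{"hand":0.088,"slide":[0,0,-0.05],"turn":0},{"hand":0.088,"slide":[0,0,0],"turn":0},{"hand":0.088,"slide":[0,0,0],"turn":0}]' 
python3 -c "
from h import *
delta(.454,-.067,.045)"
```

```text
clock: 11.55
tool_pos: [0.6308, -0.1296, 0.0336]
eef_rot: [0.999, -0.045, -0.0, 0.0]
contact_force: [-0.4, 0.4, 0.5]
opening: 0.993
clock: 12.18
tool_pos: [0.6305, -0.1298, 0.1543]
eef_rot: [0.999, -0.045, 0.0, 0.0]
contact_force: [-0.8, -0.3, -0.5]
opening: 1.003
t 12.18 pos [ 0.6305 -0.1298  0.1543] yaw -5.2 tilt 0.03 slide [-0.1815 -0.0466  0.1092] turn -0.2 F [-0.8 -0.3 -0.5] op 88.4 q [ 0.38  0.86 -0.47  1.58  0.49  0.82 -0.38]
```

```bash
python3 -m creep '[{"hand":0.088,"slide":[-0.045,-0.012,0],"turn":0},{"hand":0.088,"slide":[-0.045,-0.012,0],"turn":0},{"hand":0.088,"slide":[-0.045,-0.012,0],"turn":0},{"hand":0.088,"slide":[-0.0465,-0.0106,0],"turn":0},{"hand":0.088,"slide":[0,0,0],"turn":0}]';  python3 -m creep '[{"hand":0.088,"slide":[0,0,0],"turn":0},{"hand":0.088,"slide":[0,0,0],"turn":0}]' 
python3 -c "
from h import *
delta(.454,-.067,.045)
p=snapshot('wrist');cv2.imwrite('pics/w2.png',p['frame'][:,:,::-1])
print(proj(p,[[.454,-.067,.089],[.454,-.067,.0515]]),[(d['uv'],d['conf']) for d in pinpoint('tin_mid',p)])"
```

```text
clock: 12.8
tool_pos: [0.4488, -0.0661, 0.1529]
eef_rot: [0.999, -0.044, -0.004, 0.001]
contact_force: [0.8, 1.0, 0.1]
opening: 0.997
clock: 13.05
tool_pos: [0.4557, -0.067, 0.1534]
eef_rot: [0.999, -0.046, 0.001, -0.0]
contact_force: [0.3, -0.3, 0.8]
opening: 0.997
t 13.05 pos [ 0.4557 -0.067   0.1534] yaw -5.26 tilt 0.07 slide [-1.800e-03  1.000e-04  1.084e-01] turn -0.26 F [ 0.3 -0.3  0.8] op 87.9 q [ 0.29  0.67 -0.38  2.13  0.57  0.44 -0.64]
[[253.86602953 211.2377011 ]
 [254.2389733  197.8606158 ]] [([95.2, 36.2], 0.75)]
```

View pics/w2.png

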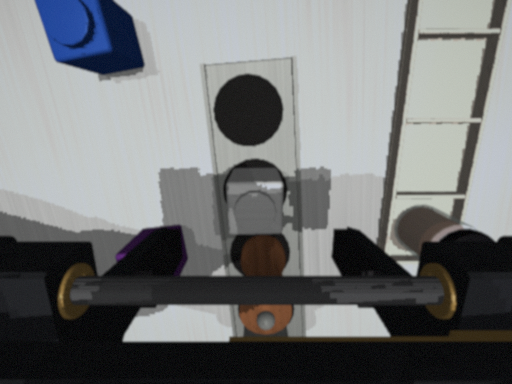

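The wrist view shows the tin's cap at (255,212), as predicted. The jar stands in the tray's end cell at (430,230), and purple is clear of the left finger.

```bash
python3 -m creep '[{"hand":0.088,"slide":[-0.001,0,0.03],"turn":0},{"hand":0.088,"slide":[0,0,0.04],"turn":0},{"hand":0.088,"slide":[0,0,0.03],"turn":0},{"hand":0.088,"slide":[0,0,0.008],"turn":0},{"hand":0.088,"slide":[0,0,0],"turn":0}]'; python3 -m creep '[{"hand":0.088,"slide":[0,0,0],"turn":0},{"hand":0.088,"slide":[0,0,0],"turn":0}]' 
python3 -c "
from h import *
delta(.454,-.067,.045)"
```

```text
clock: 13.78
tool_pos: [0.4535, -0.0667, 0.0456]
eef_rot: [0.999, -0.045, -0.0, 0.0]
contact_force: [-0.5, -0.9, -0.2]
opening: 0.997
clock: 14.02
tool_pos: [0.4539, -0.0668, 0.0466]
eef_rot: [0.999, -0.046, 0.001, -0.0]
contact_force: [0.6, 0.1, -0.4]
opening: 0.999
t 14.03 pos [ 0.4539 -0.0668  0.0466] yaw -5.23 tilt 0.11 slide [0.0002 0.0001 0.0016] turn -0.23 F [ 0.6  0.1 -0.4] op 88.0 q [ 0.1   0.87 -0.09  2.2   0.76  0.1  -0.8 ]
```

```bash
python3 -m creep '[{"hand":0.036,"slide":[0,0,0],"turn":0},{"hand":0.036,"slide":[0,0,0],"turn":0},{"hand":0.036,"slide":[0,0,0],"turn":0},{"hand":0.036,"slide":[0,0,0],"turn":0},{"hand":0.036,"slide":[0,0,0],"turn":0}]' 25;  python3 -m creep '[{"hand":0.036,"slide":[0,0,0],"turn":0},{"hand":0.036,"slide":[0,0,-0.01],"turn":0},{"hand":0.036,"slide":[0,0,-0.035],"turn":0},{"hand":0.036,"slide":[0,0,0],"turn":0},{"hand":0.036,"slide":[0,0,0],"turn":0}]' 
python3 -c "
from h import *
delta(.6376,-.0529,.036)"
```

```text
clock: 14.65
tool_pos: [0.4534, -0.0666, 0.0457]
eef_rot: [0.999, -0.045, 0.0, 0.0]
contact_force: [0.8, 0.0, -0.4]
opening: 0.52
clock: 15.28
tool_pos: [0.4531, -0.0669, 0.0907]
eef_rot: [0.999, -0.046, 0.0, 0.0]
contact_force: [0.4, 0.5, -3.0]
opening: 0.521
t 15.28 pos [ 0.4531 -0.0669  0.0907] yaw -5.22 tilt 0.01 slide [ 0.1825 -0.0307  0.0547] turn -0.22 F [ 0.4  0.5 -3. ] op 45.9 q [ 0.19  0.78 -0.24  2.18  0.72  0.25 -0.77]
```

```bash
python3 -m creep '[{"hand":0.036,"slide":[0.04,-0.01,0],"turn":0},{"hand":0.036,"slide":[0.05,-0.01,0],"turn":0},{"hand":0.036,"slide":[0.05,-0.01,0],"turn":0},{"hand":0.036,"slide":[0.0425,0,0],"turn":0},{"hand":0.036,"slide":[0,0,0],"turn":0}]';  python3 -m creep '[{"hand":0.036,"slide":[0,0,0.02],"turn":0},{"hand":0.036,"slide":[0,0,0.015],"turn":0},{"hand":0.036,"slide":[0,0,0.005],"turn":0},{"hand":0.036,"slide":[0,0,0],"turn":0},{"hand":0.036,"slide":[0,0,0],"turn":0}]' 
python3 -c "
from h import *
delta(.6376,-.0529,.036)"
```

```text
clock: 15.9
tool_pos: [0.6401, -0.0535, 0.0891]
eef_rot: [0.999, -0.046, 0.001, -0.0]
contact_force: [0.3, -0.1, -2.3]
opening: 0.522
clock: 16.52
tool_pos: [0.638, -0.0532, 0.0512]
eef_rot: [0.999, -0.045, 0.0, -0.0]
contact_force: [-0.9, 0.3, -2.4]
opening: 0.521
t 16.52 pos [ 0.638  -0.0532  0.0512] yaw -5.2 tilt 0.05 slide [-0.0005 -0.0003  0.0152] turn -0.2 F [-0.9  0.3 -2.4] op 45.9 q [ 0.23  0.99 -0.42  1.63  0.6   0.65 -0.59]
```

```bash
python3 -m creep '[{"hand":0.036,"slide":[0,0,0.008],"turn":0},{"hand":0.036,"slide":[0,0,0.003],"turn":0},{"hand":0.036,"slide":[0,0,0.001],"turn":0},{"hand":0.036,"slide":[0,0,0],"turn":0}]'; python3 -m creep '[{"hand":0.036,"slide":[0,0,0.001],"turn":0},{"hand":0.036,"slide":[0,0,0],"turn":0}]' ; python3 -m creep '[{"hand":0.036,"slide":[0,0,0.001],"turn":0},{"hand":0.036,"slide":[0,0,0],"turn":0}]';python3 -m creep '[{"hand":0.036,"slide":[0,0,0.001],"turn":0},{"hand":0.036,"slide":[0,0,0],"turn":0}]'
```

```text
clock: 17.02
tool_pos: [0.6377, -0.0533, 0.0387]
eef_rot: [0.999, -0.045, -0.0, 0.0]
contact_force: [-0.6, 0.5, -1.8]
opening: 0.523
clock: 17.27
tool_pos: [0.6377, -0.0534, 0.0377]
eef_rot: [0.999, -0.045, 0.0, 0.0]
contact_force: [-0.2, 0.3, -1.0]
opening: 0.518
clock: 17.52
tool_pos: [0.6378, -0.0533, 0.0368]
eef_rot: [0.999, -0.045, 0.0, 0.0]
contact_force: [-0.2, -0.8, -1.5]
opening: 0.521
clock: 17.77
tool_pos: [0.6378, -0.0533, 0.0368]
eef_rot: [0.999, -0.045, 0.0, 0.0]
contact_force: [-2.3, -0.6, 6.5]
opening: 0.519
```

```bash
python3 -m creep '[{"hand":0.088,"slide":[0,0,0],"turn":0},{"hand":0.088,"slide":[0,0,0],"turn":0},{"hand":0.088,"slide":[0,0,0],"turn":0},{"hand":0.088,"slide":[0,0,0],"turn":0},{"hand":0.088,"slide":[0,0,0],"turn":0}]';  python3 -m creep '[{"hand":0.088,"slide":[0,0,-0.02],"turn":0},{"hand":0.088,"slide":[0,0,-0.05],"turn":0},{"hand":0.088,"slide":[0,0,-0.06],"turn":0},{"hand":0.088,"slide":[0,0,0],"turn":0},{"hand":0.088,"slide":[0,0,0],"turn":0}]' 
python3 -c "
from h import *
delta(.455,-.1435,.056)"
```

```text
clock: 18.4
tool_pos: [0.6377, -0.0533, 0.0357]
eef_rot: [0.999, -0.045, -0.0, 0.0]
contact_force: [0.2, -0.3, -0.2]
opening: 1.001
clock: 19.02
tool_pos: [0.6375, -0.0536, 0.1665]
eef_rot: [0.999, -0.045, 0.0, 0.0]
contact_force: [-0.0, 0.2, -0.1]
opening: 0.995
t 19.02 pos [ 0.6375 -0.0536  0.1665] yaw -5.21 tilt 0.05 slide [-0.1736  0.106   0.1104] turn -0.21 F [-0.   0.2 -0.1] op 87.6 q [ 0.28  0.84 -0.51  1.58  0.5   0.85 -0.51]
```

```bash
python3 -m creep '[{"hand":0.088,"slide":[-0.035,0.021,0],"turn":0},{"hand":0.088,"slide":[-0.045,0.027,0],"turn":0},{"hand":0.088,"slide":[-0.045,0.027,0],"turn":0},{"hand":0.088,"slide":[-0.0486,0.031,0],"turn":0},{"hand":0.088,"slide":[0,0,0],"turn":0}]';  python3 -m creep '[{"hand":0.088,"slide":[0,0,0],"turn":0},{"hand":0.088,"slide":[0,0,0],"turn":0}]' 
python3 -c "
from h import *
delta(.455,-.1435,.056)
p=snapshot('wrist');cv2.imwrite('pics/w3.png',p['frame'][:,:,::-1])
print(proj(p,[[.455,-.1435,.122],[.455,-.1435,.018]]),[(d['uv'],d['conf']) for d in pinpoint('mill_mid',p)])"
```

```text
clock: 19.65
tool_pos: [0.4486, -0.1459, 0.1643]
eef_rot: [0.999, -0.048, -0.005, 0.001]
contact_force: [0.9, -0.2, 0.3]
opening: 0.995
clock: 19.9
tool_pos: [0.4565, -0.1422, 0.1654]
eef_rot: [0.999, -0.045, 0.0, -0.0]
contact_force: [-0.3, -0.4, 0.4]
opening: 1.001
t 19.9 pos [ 0.4565 -0.1422  0.1654] yaw -5.13 tilt 0.07 slide [-0.0015  0.0015  0.1094] turn -0.13 F [-0.3 -0.4  0.4] op 88.2 q [ 0.51  0.67 -0.48  2.07  0.6   0.53 -0.5 ]
[[254.01043611 222.5963382 ]
 [254.86869918 187.26421763]] [([255.9, 202.3], 0.95)]
```

View pics/w3.png

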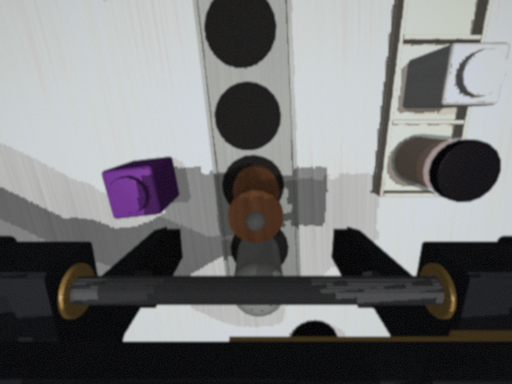

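The mill's ball is at (256,222), matching the prediction. Tin and jar stand in the two right-hand cells.

```bash
python3 -m creep '[{"hand":0.088,"slide":[-0.001,0.001,0.03],"turn":0},{"hand":0.088,"slide":[0,0,0.04],"turn":0},{"hand":0.088,"slide":[0,0,0.03],"turn":0},{"hand":0.088,"slide":[0,0,0.009],"turn":0},{"hand":0.088,"slide":[0,0,0],"turn":0}]'; python3 -m creep '[{"hand":0.088,"slide":[0,0,0],"turn":0},{"hand":0.088,"slide":[0,0,0],"turn":0}]' 
python3 -c "
from h import *
delta(.455,-.1435,.056)"
```

```text
clock: 20.62
tool_pos: [0.4545, -0.1436, 0.0566]
eef_rot: [0.999, -0.045, -0.0, 0.0]
contact_force: [-0.2, 0.4, 0.6]
opening: 0.999
clock: 20.88
tool_pos: [0.4547, -0.1443, 0.0576]
eef_rot: [0.999, -0.046, 0.001, 0.0]
contact_force: [-0.2, -0.5, -0.7]
opening: 1.0
t 20.88 pos [ 0.4547 -0.1443  0.0576] yaw -5.23 tilt 0.11 slide [ 0.0002 -0.0008  0.0016] turn -0.23 F [-0.2 -0.5 -0.7] op 88.1 q [ 0.34  0.86 -0.22  2.14  0.81  0.23 -0.68]
```

```bash
python3 -m creep '[{"hand":0.026,"slide":[0,0,0],"turn":0},{"hand":0.026,"slide":[0,0,0],"turn":0},{"hand":0.026,"slide":[0,0,0],"turn":0},{"hand":0.026,"slide":[0,0,0],"turn":0},{"hand":0.026,"slide":[0,0,0],"turn":0}]' 25;  python3 -m creep '[{"hand":0.026,"slide":[0,0,0],"turn":0},{"hand":0.026,"slide":[0,0,-0.01],"turn":0},{"hand":0.026,"slide":[0,0,-0.035],"turn":0},{"hand":0.026,"slide":[0,0,-0.055],"turn":0},{"hand":0.026,"slide":[0,0,0],"turn":0}]';python3 -m creep '[{"hand":0.026,"slide":[0,0,0],"turn":0},{"hand":0.026,"slide":[0,0,0],"turn":0}]'  
python3 -c "
from h import *
delta(.6444,.0228,.047)"
```

```text
clock: 21.5
tool_pos: [0.4542, -0.144, 0.0567]
eef_rot: [0.999, -0.045, 0.0, 0.0]
contact_force: [-0.1, -0.3, 0.5]
opening: 0.454
clock: 22.12
tool_pos: [0.456, -0.1444, 0.1601]
eef_rot: [0.999, -0.046, 0.003, 0.0]
contact_force: [-0.1, 0.2, -2.2]
opening: 0.395
clock: 22.38
tool_pos: [0.453, -0.1441, 0.1556]
eef_rot: [0.999, -0.045, -0.001, 0.0]
contact_force: [0.1, -0.3, -2.3]
opening: 0.403
t 22.38 pos [ 0.453  -0.1441  0.1556] yaw -5.2 tilt 0.16 slide [ 0.1758 -0.1835  0.1081] turn -0.2 F [ 0.1 -0.3 -2.3] op 35.5 q [ 0.51  0.69 -0.48  2.08  0.64  0.52 -0.53]
```

```bash
python3 -m creep '[{"hand":0.026,"slide":[0.025,-0.025,0],"turn":0},{"hand":0.026,"slide":[0.04,-0.04,0],"turn":0},{"hand":0.026,"slide":[0.04,-0.04,0],"turn":0},{"hand":0.026,"slide":[0.04,-0.04,0],"turn":0},{"hand":0.026,"slide":[0.03,-0.0385,0],"turn":0}]';  python3 -m creep '[{"hand":0.026,"slide":[0,0,0],"turn":0},{"hand":0.026,"slide":[0,0,0],"turn":0},{"hand":0.026,"slide":[0,0,0.03],"turn":0},{"hand":0.026,"slide":[0,0,0.03],"turn":0},{"hand":0.026,"slide":[0,0,0.02],"turn":0}]' ;python3 -m creep '[{"hand":0.026,"slide":[0,0,0.01],"turn":0},{"hand":0.026,"slide":[0,0,0],"turn":0},{"hand":0.026,"slide":[0,0,0],"turn":0}]'
python3 -c "
from h import *
delta(.6444,.0228,.047)"
```

```text
clock: 23.0
tool_pos: [0.6457, 0.0242, 0.1548]
eef_rot: [0.999, -0.045, -0.001, 0.0]
contact_force: [0.1, -0.3, -2.6]
opening: 0.402
clock: 23.62
tool_pos: [0.6433, 0.0207, 0.0747]
eef_rot: [0.999, -0.046, -0.002, 0.001]
contact_force: [0.1, 0.7, -2.2]
opening: 0.401
clock: 24.0
tool_pos: [0.6458, 0.023, 0.0677]
eef_rot: [0.999, -0.045, 0.001, -0.0]
contact_force: [0.7, -0.1, -1.1]
opening: 0.404
t 24.0 pos [0.6458 0.023  0.0677] yaw -5.21 tilt 0.1 slide [-0.0014  0.0003  0.0207] turn -0.21 F [ 0.7 -0.1 -1.1] op 35.6 q [ 0.13  0.98 -0.44  1.61  0.59  0.69 -0.7 ]
```

```bash
python3 -m creep '[{"hand":0.026,"slide":[-0.001,0,0.01],"turn":0},{"hand":0.026,"slide":[0,0,0.006],"turn":0},{"hand":0.026,"slide":[0,0,0.001],"turn":0},{"hand":0.026,"slide":[0,0,0],"turn":0},{"hand":0.026,"slide":[0,0,0],"turn":0}]'; python3 -m creep '[{"hand":0.026,"slide":[0,0,0.001],"turn":0},{"hand":0.026,"slide":[0,0,0],"turn":0}]' ; python3 -m creep '[{"hand":0.026,"slide":[0,0,0.001],"turn":0},{"hand":0.026,"slide":[0,0,0],"turn":0}]';python3 -m creep '[{"hand":0.026,"slide":[0,0,0.001],"turn":0},{"hand":0.026,"slide":[0,0,0],"turn":0}]'
```

```text
clock: 24.62
tool_pos: [0.6442, 0.023, 0.0499]
eef_rot: [0.999, -0.045, 0.0, -0.0]
contact_force: [0.2, -0.1, -2.3]
opening: 0.404
clock: 24.88
tool_pos: [0.6441, 0.0229, 0.0487]
eef_rot: [0.999, -0.045, 0.0, 0.0]
contact_force: [-0.4, -0.2, -2.3]
opening: 0.407
clock: 25.12
tool_pos: [0.6441, 0.0229, 0.0477]
eef_rot: [0.999, -0.045, 0.0, 0.0]
contact_force: [0.6, 0.3, -1.6]
opening: 0.403
clock: 25.38
tool_pos: [0.6442, 0.0229, 0.0477]
eef_rot: [0.999, -0.045, 0.0, 0.0]
contact_force: [-2.2, -0.1, 4.6]
opening: 0.401
```

```bash
python3 -m creep '[{"hand":0.088,"slide":[0,0,0],"turn":0},{"hand":0.088,"slide":[0,0,0],"turn":0},{"hand":0.088,"slide":[0,0,0],"turn":0},{"hand":0.088,"slide":[0,0,0],"turn":0},{"hand":0.088,"slide":[0,0,0],"turn":0}]';  python3 -m creep '[{"hand":0.088,"slide":[0,0,-0.02],"turn":0},{"hand":0.088,"slide":[0,0,-0.05],"turn":0},{"hand":0.088,"slide":[0,0,-0.05],"turn":0},{"hand":0.088,"slide":[0,0,0],"turn":0},{"hand":0.088,"slide":[0,0,0],"turn":0}]' 
python3 -c "
from h import *
delta(.451,-.220,.049)"
```

```text
clock: 26.0
tool_pos: [0.644, 0.0229, 0.0466]
eef_rot: [0.999, -0.045, -0.0, 0.0]
contact_force: [-0.2, 0.5, 0.7]
opening: 0.946
clock: 26.62
tool_pos: [0.6438, 0.0226, 0.1672]
eef_rot: [0.999, -0.045, 0.0, 0.0]
contact_force: [-0.1, -0.1, -0.5]
opening: 0.999
t 26.62 pos [0.6438 0.0226 0.1672] yaw -5.2 tilt 0.03 slide [-0.17    0.259   0.1183] turn -0.2 F [-0.1 -0.1 -0.5] op 88.0 q [ 0.16  0.85 -0.52  1.57  0.51  0.86 -0.63]
```

```bash
python3 -m creep '[{"hand":0.088,"slide":[-0.034,0.05,0],"turn":0},{"hand":0.088,"slide":[-0.034,0.052,0],"turn":0},{"hand":0.088,"slide":[-0.034,0.052,0],"turn":0},{"hand":0.088,"slide":[-0.034,0.052,0],"turn":0},{"hand":0.088,"slide":[-0.034,0.052,0],"turn":0}]';  python3 -m creep '[{"hand":0.088,"slide":[0,0,0],"turn":0},{"hand":0.088,"slide":[0,0,0],"turn":0},{"hand":0.088,"slide":[0,0,0],"turn":0}]' 
python3 -c "
from h import *
delta(.451,-.22,.049)
p=snapshot('wrist');cv2.imwrite('pics/w4.png',p['frame'][:,:,::-1])
print(proj(p,[[.451,-.22,.104],[.451,-.22,.018]]),[(d['uv'],d['conf']) for d in pinpoint('dredger_mid',p)])"
```

```text
clock: 27.25
tool_pos: [0.449, -0.2199, 0.1657]
eef_rot: [0.999, -0.045, -0.001, -0.0]
contact_force: [0.4, -1.0, -0.0]
opening: 0.999
clock: 27.62
tool_pos: [0.4525, -0.2168, 0.1665]
eef_rot: [0.999, -0.044, 0.0, -0.001]
contact_force: [-0.3, 0.5, 0.1]
opening: 1.003
t 27.62 pos [ 0.4525 -0.2168  0.1665] yaw -5.03 tilt 0.08 slide [-0.0012  0.0034  0.1175] turn -0.03 F [-0.3  0.5  0.1] op 88.4 q [ 0.68  0.7  -0.53  2.    0.61  0.6  -0.35]
[[254.53926867 215.91158782]
 [255.12912806 188.74088565]] []
```

View pics/w4.png

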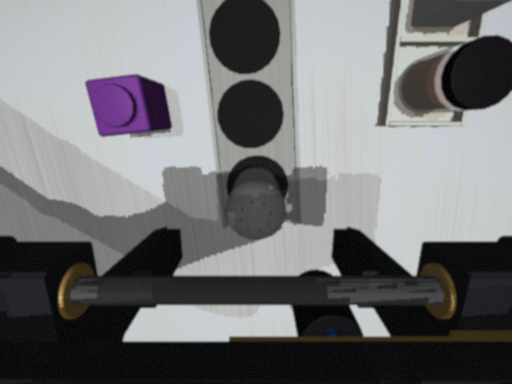

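The dredger's dome is centred near (257,208), consistent with the prediction. The pen pot at (330,320) is clear.

```bash
python3 -m creep '[{"hand":0.088,"slide":[0,0.002,0.03],"turn":0},{"hand":0.088,"slide":[0,0,0.04],"turn":0},{"hand":0.088,"slide":[0,0,0.03],"turn":0},{"hand":0.088,"slide":[0,0,0.016],"turn":0},{"hand":0.088,"slide":[0,0,0],"turn":0}]'; python3 -m creep '[{"hand":0.088,"slide":[0,0,0],"turn":0},{"hand":0.088,"slide":[0,0,0],"turn":0}]' 
python3 -c "
from h import *
delta(.451,-.22,.049)"
```

```text
clock: 28.35
tool_pos: [0.4512, -0.2193, 0.0498]
eef_rot: [0.999, -0.044, -0.001, -0.0]
contact_force: [0.1, 0.4, 0.1]
opening: 0.998
clock: 28.6
tool_pos: [0.4518, -0.2206, 0.0515]
eef_rot: [0.999, -0.045, 0.001, 0.0]
contact_force: [0.3, 0.2, 0.2]
opening: 0.996
t 28.6 pos [ 0.4518 -0.2206  0.0515] yaw -5.19 tilt 0.09 slide [-0.0009 -0.0005  0.0025] turn -0.19 F [0.3 0.2 0.2] op 87.7 q [ 0.54  0.89 -0.3   2.06  0.82  0.31 -0.54]
```

```bash
python3 -m creep '[{"hand":0.038,"slide":[-0.001,0,0.001],"turn":0},{"hand":0.038,"slide":[0,0,0],"turn":0},{"hand":0.038,"slide":[0,0,0],"turn":0},{"hand":0.038,"slide":[0,0,0],"turn":0},{"hand":0.038,"slide":[0,0,0],"turn":0}]' 25;python3 -m creep '[{"hand":0.038,"slide":[0,0,0],"turn":0},{"hand":0.038,"slide":[0,0,0],"turn":0}]'; python3 -m creep '[{"hand":0.038,"slide":[0,0,0],"turn":0},{"hand":0.038,"slide":[0,0,-0.01],"turn":0},{"hand":0.038,"slide":[0,0,-0.05],"turn":0},{"hand":0.038,"slide":[0,0,-0.06],"turn":0},{"hand":0.038,"slide":[0,0,0],"turn":0}]';python3 -m creep '[{"hand":0.038,"slide":[0,0,-0.02],"turn":0},{"hand":0.038,"slide":[0,0,0],"turn":0},{"hand":0.038,"slide":[0,0,0],"turn":0}]'  
python3 -c "
from h import *
delta(.651,.0985,.04)"
```

```text
clock: 29.22
tool_pos: [0.4506, -0.2205, 0.0497]
eef_rot: [0.999, -0.045, 0.0, -0.0]
contact_force: [-0.5, -0.1, -1.3]
opening: 0.549
clock: 29.48
tool_pos: [0.4505, -0.2205, 0.0498]
eef_rot: [0.999, -0.045, 0.0, 0.0]
contact_force: [0.6, -0.3, -0.4]
opening: 0.549
clock: 30.1
tool_pos: [0.452, -0.2211, 0.1736]
eef_rot: [0.999, -0.046, 0.004, 0.001]
contact_force: [0.2, 0.1, -3.2]
opening: 0.545
clock: 30.48
tool_pos: [0.4492, -0.2205, 0.1886]
eef_rot: [0.999, -0.045, -0.001, -0.0]
contact_force: [0.3, -0.9, -2.0]
opening: 0.548
t 30.48 pos [ 0.4492 -0.2205  0.1886] yaw -5.21 tilt 0.13 slide [ 0.1724 -0.3359  0.1482] turn -0.21 F [ 0.3 -0.9 -2. ] op 48.3 q [ 0.72  0.67 -0.58  1.98  0.59  0.66 -0.33]
```

```bash
python3 -m creep '[{"hand":0.038,"slide":[0.015,-0.025,0],"turn":0},{"hand":0.038,"slide":[0.025,-0.05,0],"turn":0},{"hand":0.038,"slide":[0.025,-0.05,0],"turn":0},{"hand":0.038,"slide":[0.025,-0.05,0],"turn":0},{"hand":0.038,"slide":[0.025,-0.05,0],"turn":0}]';  python3 -m creep '[{"hand":0.038,"slide":[0.025,-0.05,0],"turn":0},{"hand":0.038,"slide":[0.022,-0.04,0],"turn":0},{"hand":0.038,"slide":[0.01,-0.021,0],"turn":0},{"hand":0.038,"slide":[0,0,0],"turn":0},{"hand":0.038,"slide":[0,0,0],"turn":0}]' 
python3 -c "
from h import *
delta(.651,.0985,.04)"
```

```text
clock: 31.1
tool_pos: [0.5851, -0.0055, 0.1881]
eef_rot: [0.999, -0.045, -0.001, 0.001]
contact_force: [0.4, -0.1, -3.5]
opening: 0.548
clock: 31.72
tool_pos: [0.6509, 0.0966, 0.1883]
eef_rot: [0.999, -0.046, -0.001, 0.001]
contact_force: [0.2, -0.3, -2.5]
opening: 0.546
t 31.73 pos [0.6509 0.0966 0.1883] yaw -5.24 tilt 0.22 slide [ 0.0003 -0.0023  0.1483] turn -0.24 F [ 0.2 -0.3 -2.5] op 48.1 q [ 0.06  0.84 -0.54  1.5   0.5   0.94 -0.72]
```

```bash
python3 -m creep '[{"hand":0.038,"slide":[0,-0.001,0.03],"turn":0},{"hand":0.038,"slide":[0,0,0.04],"turn":0},{"hand":0.038,"slide":[0,0,0.03],"turn":0},{"hand":0.038,"slide":[0,0,0.02],"turn":0},{"hand":0.038,"slide":[0,0,0.01],"turn":0}]';python3 -m creep '[{"hand":0.038,"slide":[0,0,0],"turn":0},{"hand":0.038,"slide":[0,0,0],"turn":0},{"hand":0.038,"slide":[0,0,0],"turn":0}]' 
python3 -c "
from h import *
delta(.651,.0985,.04)"
```

```text
clock: 32.35
tool_pos: [0.6516, 0.0982, 0.0587]
eef_rot: [0.999, -0.046, -0.001, 0.001]
contact_force: [0.9, 0.7, -2.4]
opening: 0.543
clock: 32.72
tool_pos: [0.6527, 0.0997, 0.0608]
eef_rot: [0.999, -0.045, 0.001, -0.0]
contact_force: [0.0, 0.4, -3.2]
opening: 0.548
t 32.73 pos [0.6527 0.0997 0.0608] yaw -5.21 tilt 0.11 slide [-0.0017  0.0014  0.0208] turn -0.21 F [ 0.   0.4 -3.2] op 48.3 q [ 0.01  1.01 -0.46  1.56  0.6   0.72 -0.81]
```

```bash
python3 -m creep '[{"hand":0.038,"slide":[-0.001,0.001,0.01],"turn":0},{"hand":0.038,"slide":[0,0,0.006],"turn":0},{"hand":0.038,"slide":[0,0,0.001],"turn":0},{"hand":0.038,"slide":[0,0,0],"turn":0},{"hand":0.038,"slide":[0,0,0],"turn":0}]'; python3 -m creep '[{"hand":0.038,"slide":[0,0,0.001],"turn":0},{"hand":0.038,"slide":[0,0,0],"turn":0}]' ; python3 -m creep '[{"hand":0.038,"slide":[0,0,0.001],"turn":0},{"hand":0.038,"slide":[0,0,0],"turn":0}]';python3 -m creep '[{"hand":0.038,"slide":[0,0,0.001],"turn":0},{"hand":0.038,"slide":[0,0,0],"turn":0}]'
```

```text
clock: 33.35
tool_pos: [0.6511, 0.0987, 0.0429]
eef_rot: [0.999, -0.045, 0.0, -0.0]
contact_force: [-0.2, -0.4, -3.0]
opening: 0.544
clock: 33.6
tool_pos: [0.651, 0.0986, 0.0418]
eef_rot: [0.999, -0.045, 0.0, 0.0]
contact_force: [0.4, -0.4, -3.0]
opening: 0.545
clock: 33.85
tool_pos: [0.6511, 0.0986, 0.041]
eef_rot: [0.999, -0.045, 0.0, 0.0]
contact_force: [0.5, -1.4, -1.3]
opening: 0.549
clock: 34.1
tool_pos: [0.6513, 0.098, 0.0406]
eef_rot: [0.999, -0.046, 0.0, 0.0]
contact_force: [-1.6, -1.0, 4.9]
opening: 0.543
```

Contact; release, rise and step back for a check.

```bash
python3 -m creep '[{"hand":0.088,"slide":[0,0,0],"turn":0},{"hand":0.088,"slide":[0,0,0],"turn":0},{"hand":0.088,"slide":[0,0,0],"turn":0},{"hand":0.088,"slide":[0,0,0],"turn":0},{"hand":0.088,"slide":[0,0,0],"turn":0}]';  python3 -m creep '[{"hand":0.088,"slide":[0,0,-0.02],"turn":0},{"hand":0.088,"slide":[0,0,-0.05],"turn":0},{"hand":0.088,"slide":[0,0,-0.06],"turn":0},{"hand":0.088,"slide":[0,0,-0.06],"turn":0},{"hand":0.088,"slide":[0,0,0],"turn":0}]'; python3 -m creep '[{"hand":0.088,"slide":[-0.05,0,0],"turn":0},{"hand":0.088,"slide":[-0.05,-0.05,0],"turn":0},{"hand":0.088,"slide":[-0.05,-0.05,0],"turn":0},{"hand":0.088,"slide":[0,-0.05,0],"turn":0},{"hand":0.088,"slide":[0,0,0],"turn":0}]'; python3 -m creep '[{"hand":0.088,"slide":[0,0,0],"turn":0},{"hand":0.088,"slide":[0,0,0],"turn":0},{"hand":0.088,"slide":[0,0,0],"turn":0}]'
python3 - <<'E'
from h import *
from scipy.optimize import least_squares
P={n:snapshot(n) for n in("scene","side")}
a=P["scene"]["frame"][130:290,110:330];b=P["side"]["frame"][140:250,160:350]
cv2.imwrite('pics/end.png',np.vstack([cv2.resize(a,(412,300)),cv2.resize(b,(412,239))])[:,:,::-1])
C=np.array([.641,-.015]);ps=np.radians(-5.1);R=np.array([[np.cos(ps),-np.sin(ps)],[np.sin(ps),np.cos(ps)]])
for n,p in P.items():
  X=cloud(p)
  for nm,y,r,h0,h1 in(("dredger",.114,.024,.03,.07),("mill",.038,.018,.036,.08),("tin",-.038,0,.067,.09),("jar",-.114,.027,.025,.064)):
    L=(X[...,:2]-C)@R
    m=(abs(L[...,0])<.036)&(abs(L[...,1]-y)<.034)&(X[...,2]>h0);Q=X[m];l=L[m]
    k=Q[:,2]<h1
    if r: s=least_squares(lambda c:np.hypot(*(l[k]-c).T)-r,[0,y],loss="soft_l1",f_scale=.002).x
    else: s=cv2.minAreaRect(l[k].astype(np.float32)*1000)
    print(n,nm,"top",np.percentile(Q[:,2],98).round(4),"xy in tray",np.round(s,4) if r else s,k.sum())
  for t in("pen_pot","brown_bottle","dish"): print(t,[np.round(ray_z(p,d["uv"],0)[:2],3).tolist()+[round(d["conf"],2)] for d in pinpoint(t,p)])
E
```

```text
clock: 34.72
tool_pos: [0.6509, 0.0986, 0.0396]
eef_rot: [0.999, -0.045, -0.0, 0.0]
contact_force: [0.2, 0.5, -0.3]
opening: 1.0
clock: 35.35
tool_pos: [0.654, 0.1004, 0.237]
eef_rot: [0.999, -0.046, 0.006, -0.002]
contact_force: [0.2, -0.0, -0.0]
opening: 0.997
clock: 35.98
tool_pos: [0.524, 0.2543, 0.2303]
eef_rot: [0.999, -0.042, -0.0, -0.002]
contact_force: [0.3, -1.1, -0.2]
opening: 1.0
clock: 36.35
tool_pos: [0.526, 0.2475, 0.2296]
eef_rot: [0.999, -0.046, -0.0, 0.0]
contact_force: [-0.3, -0.0, 0.3]
opening: 0.995
scene dredger top 0.0959 xy in tray [1.000e-04 1.131e-01] 105
scene mill top 0.1158 xy in tray [-0.0006  0.0384] 80
scene tin top 0.0833 xy in tray ((1.4058361053466797, -39.78590393066406), (45.976688385009766, 45.737205505371094), 89.7177505493164) 253
scene jar top 0.0882 xy in tray [-0.0003 -0.1156] 109
pen_pot [[0.512, -0.358, 0.59]]
brown_bottle [[0.609, 0.401, 0.89], [0.645, -0.022, 0.72]]
dish [[0.407, 0.409, 0.65]]
side dredger top 0.0926 xy in tray [-1.000e-04  1.134e-01] 206
side mill top 0.1089 xy in tray [-0.0006  0.0395] 135
side tin top 0.08 xy in tray ((-0.9098434448242188, -35.391822814941406), (44.06595230102539, 41.49835205078125), 0.9877785444259644) 102
side jar top 0.0836 xy in tray [-0.0002 -0.1149] 114
pen_pot [[0.522, -0.351, 0.54]]
brown_bottle [[0.6, 0.401, 0.95]]
dish [[0.407, 0.418, 0.78]]
```

View pics/end.png

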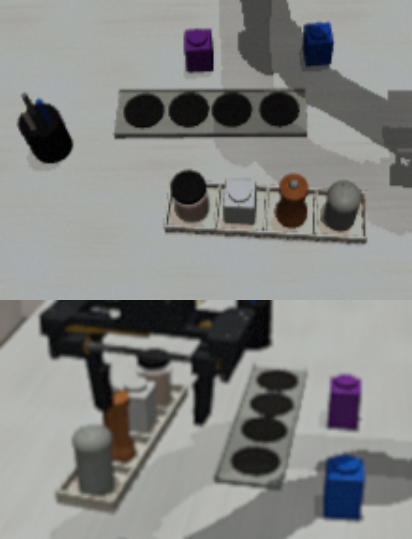

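The end picture shows all four upright in the cells. From the robot's left they are dredger (343,205), mill (292,205), tin (240,200), jar (190,195). The coasters are empty and the arm is clear.

```bash
python3 -c "
from plant import *
print(finish_job())"
```

```text
the job is handed in; nothing more can be done
None
```

I moved all four containers into the tray in mirrored order and handed the job in at about 36 s. From the robot's left, the row now reads dredger, mill, tin, jar. Each one was lowered until it touched the floor of its cell (4.6–6.5 N) before I let go.

**Placement:** In the last pictures the dredger, mill and jar sit within about 2 mm of their cell centres, and the two cameras agree. The tin's two readings differ by about 4 mm, but both are within 3 mm of its cell centre. The tops are at the heights expected for standing upright on the tray floor. The arm is clear, and I left the purple and blue look-alikes alone.

**Pen pot, bottle and dish:** The bottle and dish came out within about 1 cm of their first readings. The network's pen pot reading shifted 12–19 mm. I put that down to detector noise, because the arm never went near it and felt no contact there, but I didn't measure it a second way.

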